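# Unlatch a memory module and show its contacts to the inspection camera

## Task

Take the memory module out of its socket on the small computer board so that its contacts can be photographed: first press the thumb tab of the white latch at the near end of the socket until the latch is fully open, then lift the module out and hold it in the air in front of the inspection camera. Hold it with the middle of its contact edge at the point of sharp focus, 80 mm in front of the lens on the camera's axis, with the broad face that looked to the left in the socket squarely facing the lens and the contact edge downward and level in the picture. Finish still holding it there quite still; do not touch the camera and leave the drive, the brush and the solder reel where they are.

Things in the scene. Friction and masses are not known exactly. Their poses are not given: they have to be found in the camera images.
- board: Small dark green computer board, 170 x 120 mm, fixed on standoffs; its face is 10 mm above this origin (middle of the outline, on the bench mat). x runs away from the robot along the socket, y left, z up. The memory socket lies along x near the left edge. A finned heat sink 24 mm high stands 58 mm to the right of the socket's middle line; nearer parts are under 15 mm high.
- socket (a point): Middle of the black memory socket, in the plane of its rims (10 mm above the board's face), axes as board. The slot is 6 mm deep, the rims measure 12 mm over all; guide posts at both ends, beyond 67 mm from here, rise 7 mm higher than the rims. The module in it stands 26 mm above the rims.
- latch (a joint): White latch at the socket's near (-x) end, hinged about the board's y. 0 = shut (its nib holds the module down), 0.60 = fully open at its stop, leaning outward (-x). Friction (0.02 Nm) keeps it where it is left. The pivot is 14 mm inward (+x) of latch_tab and 6 mm lower, as shut. Opening, its foot lifts the module's near end by about 9 mm: it then stands tilted, near end high, by 0.07 rad.
- latch_tab (a point): Top of the latch's ribbed thumb tab (9 mm wide, 18 mm long, sticking out along -x); 6 mm from its outer end, 20 mm beyond the module's end, 18 mm above the board's face when shut; axes as board when shut. Pressed straight down here or a few mm further out it turns down and outward; fully open takes about 8 mm of finger travel (less if it bears further in) and under 10 N.
- module: Memory module, 140 x 32 x 8 mm, about 45 g, white metal plates on its faces. x points from contact edge (-16 mm) to top edge (+16), y along its length (centred), z out of the front face (z = +8 mm: shaped plate, gold contacts below it; plain back z = 0). It starts standing in the socket: x up, y along the board's x, z to the board's left, towards the camera. Grasp its 8 mm thickness at mid-length.
- contacts (a point): Middle of the row of gold contacts along the lower edge of the module, 3.5 mm above the edge, axes as module. In module's frame it lies at x = -12.5, y = 0, z = 2.5 mm.
- camera: Inspection camera on a low dark stand, fixed to the bench: foot 80 x 74 mm, fork 158 mm high; the grey barrel, 37 mm thick and 100 mm long, is tilted a little upward in the fork. Origin under the middle of the foot; x towards where it looks, z up.
- lens (a point): Centre of the front glass of the camera. x is the viewing direction (it looks towards the board's side and slightly upward, by 0.20 to 0.40 rad), z is picture-up, y is to the left seen from behind the camera.
- focus (a point): Point of sharp focus: empty air on the optical axis, 80 mm in front of the lens glass; axes as lens. Here the module's contacts belong, with the module's z axis along this frame's -x, its x axis along this frame's z and its y axis along this frame's y.
- ssd: Loose flat dark drive, 70 x 100 x 10 mm, on the bench to the right of the board; leave alone. Fixed furniture to keep the arm clear of: the stereo microscope right of it (0.39 m tall, about x 0.37 to 0.69, y -0.32 to -0.02), the machine further right (0.39 m tall, x 0.39 to 0.71, y -0.81 to -0.55) and the shelf board behind (0.36 to 0.40 m high, front edge at x = 0.615).
- brush: Loose black brush, 22 x 159 x 13 mm, at the front of the mat, left; leave alone.
- reel: Loose reel of solder, 58 x 82 x 36 mm, at the back of the mat, left; leave alone.

How it is judged:
On the way, in this order (a step that is already met when the one before it is completed fails the run):
1. the latch is pressed fully open while the module is still in its socket (value of joint latch above 0.45 rad and z of contacts in the frame of socket below 0.01 m), for 0.1 s.
2. the module is lifted clear of the socket in the fingers (z of contacts in the frame of socket above 0.03 m and contact force between the fingers and module above 0.5 N), for 0.1 s.
At the end, for the whole second after the job is handed in: The gripper holds the module still, clear of board and camera; the middle of its contacts is within 12 mm of the focus point along each camera axis, its front face looks at the lens within 0.17 rad of square, the contact edge is downward and level in the picture within 0.17 rad (x of contacts in the frame of focus between -0.012 and 0.012 m and y of contacts in the frame of focus between -0.012 and 0.012 m and z of contacts in the frame of focus between -0.012 and 0.012 m and angle between the z axis of module and the x axis of focus, either way round below 0.17 rad and angle between the x axis of module and the z axis of focus, either way round below 0.17 rad and angle between module's own x axis and vertical below 1.2 rad and angle between module's own z axis and vertical above 1.5708 rad and contact force between the fingers and module above 0.5 N and contact force between module and board below 0.1 N and contact force between module and camera below 0.1 N and linear speed of module below 0.02 m/s and angular speed of module below 0.15 rad/s); the arm keeps its last pose, push and grip.
It fails at once if the camera is touched by the robot or the module (contact force between any of the arm, the fingers, module and camera above 1 N).
It fails at once if the drive, the brush or the solder reel is pushed from its place (distance of any of ssd, brush, reel from where it was at the start of the episode above 0.02 m).
It also fails if it takes over 51 s, if anything falls off the work surface, if the arm or the gripper's body presses on something with over 40 N, if the wrist force passes 120 N, or if a joint passes its speed limit or range.

## Robot

A 6-joint arm with a two-finger parallel gripper is mounted at the origin on a cart in front of the work surface, level with it; the furniture and walls round the work are solid. World frame = base frame: x ahead of the robot, y to its left, z up, the work surface at z = 0. Lengths are in m, angles in rad, forces in N, time in s.
With the tool pointing down it reaches from about 0.275 to 0.875 m from the base axis. Payload 12.5 kg.
Tool frame: the origin (TCP) lies on the centre line of the jaws, within the pads' length; the fingertips stand r.finger_overhang ahead of it and the grasp point (between the pads) lies 3 mm ahead of it (r.finger_overhang is the distance from the TCP to the fingertips, in m); z points along the fingers, y is the line along which they close (so a half turn about z gives the same grasp; the last joint's range is limited). The gripper opens to 85 mm and grips with 20 to 120 N. Pads are 22 mm wide; open, the fingers measure 114 mm over their backs; the gripper's body (76 mm by 85 mm) begins 54 mm behind the grasp point. The pads swing forward as they close: fully open they stand 13 mm farther back than shut.
Start: joints at [1.223, 0.351, 1.652, -0, 1.139, -0.085], TCP at [0.143, 0.531, 0.225] pointing down, gripper open.
Joint ranges: [-2.75, 2.75], [-0.79, 2.1], [0.01, 2.65], [-1.57, 4.71], [0.07, 3.14], [-2.87, 2.87]. Speed limits (rad/s): [2.22, 2.22, 2.79, 3.14, 3.14, 3.14].

## Interface

Orientations are given as a unit quaternion [x, y, z, w].
In Python, from cell import r, optics gives the robot as it stands. The module is installed in compiled form; this text tells all that it offers. Calls block until the motion is done:
- r.move_to(position, orientation): joint-space move of the TCP to a pose.
- r.move_linear(position, rot=None, vel=0.15): straight line of the TCP; rot=None keeps the orientation; vel is the mean speed in m/s.
- r.set_joints(angles): joint-space move.
- r.set_gripper(opening, squeeze=None): opening from 0.0 (shut) to 1.0 (fully open); squeeze is the grip in N (None keeps the last); returns when the fingers have stopped.
- r.sleep(seconds).
- r.inverse_kinematics(position, orientation): joint angles nearest the present ones, or None.
- optics.get_image(name): name is "scene" or "top" or "wrist"; returns a dict with "pixels" (420x560x3 uint8, red, green, blue), "depth" (420x560 float32, m along the optical axis (not along the pixel's ray), 0 where there is no reading), "fx", "fy", "cx", "cy" (pixels), "camera_from_world" (4x4, takes a point from world to camera coordinates); the wrist camera has in their place "mount" (4x4, takes a point from camera to tool coordinates, whose origin is the TCP and whose axes are the flange's). Camera axes: x right, y down, z forward; pixel columns grow to the right and rows downward; lengths in m; the calibration is good to about 2 mm. A picture is of the moment at which its call begins: read the wrist's pose just before it.
A pose or a line that the arm cannot do raises r.PlanningError and nothing moves.
- r.hand_in(): hands the job in; it is judged then, once.
Readings, each from a call of its own:
- r.current_t(): time.
- r.current_q(): joint angles.
- r.current_qvel(): joint speeds.
- r.current_effort(): joint torques, N m.
- r.current_tool_pos(): TCP position.
- r.current_ee_rot(): TCP orientation.
- r.current_contact_force(): force on the tool from outside, world axes, zero at the start.
- r.current_torque(): the same for the moment, N m.
- r.current_opening(): opening from 0.0 (shut) to 1.0 (fully open).
- r.current_finger_force(): force on a finger pad.
Only numpy, scipy, OpenCV 4.12 (cv2) and the standard library are available. Lean on these libraries where they do the work, as an engineer would, in place of code of your own. Each camera call takes 0.05 s, during which the arm holds its last target. There are 200 camera calls.

## Working session

There is one attempt and no reset: what is moved stays moved. The work goes in short steps, each a Python script; the robot and the scene stay as the last script left them, time stands still between calls to the robot, and variables do not carry over. Pictures are saved under pics/ and viewed, at most 10 in all, crops included, and the job is handed in when it is done.

```bash
mkdir -p pics
python3 - <<'E'
from cell import r, optics
import numpy as np, cv2, pickle
d={}
for n in("scene","top","wrist"):
    im=optics.get_image(n); d[n]=im
    cv2.imwrite(f"pics/{n}0.png",im["pixels"][:,:,::-1])
    print(n,im["fx"],im["fy"],im["cx"],im["cy"],np.round(im.get("camera_from_world",im.get("mount")),4).tolist())
pickle.dump(d,open("d0.pkl","wb"))
print(r.current_t(),r.finger_overhang,r.current_tool_pos(),r.current_ee_rot())
a=np.hstack([d["scene"]["pixels"],d["top"]["pixels"]])
E
```

```text
scene 465.6822925485284 465.6822925485284 278.0906714411688 209.7101924350485 [[0.7384, -0.6742, 0.0164, -0.2385], [-0.4706, -0.5326, -0.7035, 0.4028], [0.483, 0.5118, -0.7105, 0.7346], [0.0, 0.0, 0.0, 1.0]]
top 433.44115371226746 433.44115371226746 273.5503269367634 204.8814073951604 [[-0.0162, -0.9998, -0.0116, 0.1815], [-0.9947, 0.0173, -0.1013, 0.4841], [0.1015, 0.0099, -0.9948, 0.9935], [0.0, 0.0, 0.0, 1.0]]
wrist 356.2666825479647 356.2666825479647 280.2717074124017 204.2818713577051 [[0.001, -0.9456, -0.3252, 0.0848], [1.0, 0.0009, 0.0004, 0.0016], [-0.0001, -0.3252, 0.9456, -0.1482], [0.0, 0.0, 0.0, 1.0]]
0.15 0.022 [0.14276864 0.53088171 0.22469589] [ 1.31010313e-01  9.91380911e-01 -4.24863728e-04 -7.91609958e-05]
```

View pics/scene0.png

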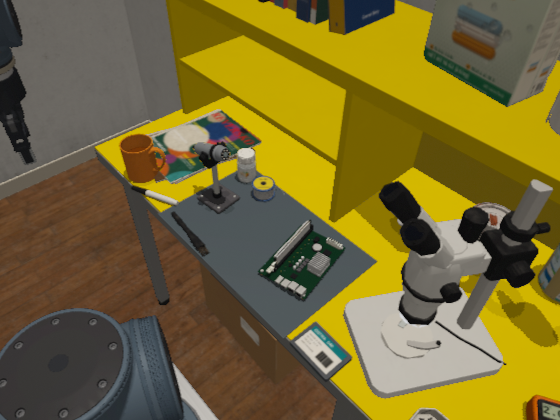

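View pics/top0.png

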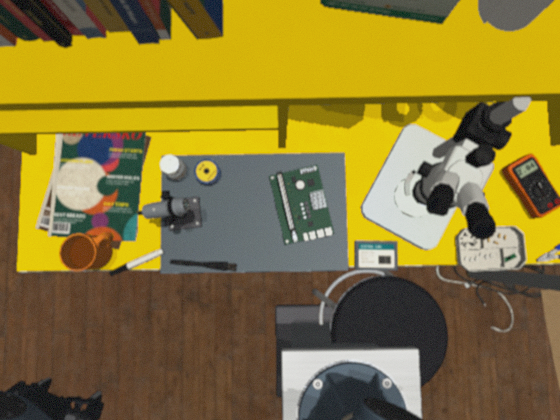

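Scene: the board is at about (303,262) with the white module at about (290,245), and the camera is at (215,170). Top: the module runs from about (275,175) to (288,242), the camera barrel lies around (175,210), the brush is at (203,265) and the reel at (207,172).

```bash
cat > h.py <<'E'
from cell import r, optics
import numpy as np, cv2
from scipy.spatial.transform import Rotation as R
def snap(name="wrist",save=None):
    p=np.array(r.current_tool_pos());q=r.current_ee_rot()
    im=optics.get_image(name)
    if name=="wrist":
        T=np.eye(4);T[:3,:3]=R.from_quat(q).as_matrix();T[:3,3]=p
        im["wfc"]=T@np.array(im["mount"])
    else: im["wfc"]=np.linalg.inv(im["camera_from_world"])
    if save: cv2.imwrite(f"pics/{save}.png",im["pixels"][:,:,::-1])
    return im
def cloud(im):
    z=im["depth"];v,u=np.mgrid[:z.shape[0],:z.shape[1]]
    P=np.stack([(u-im["cx"])/im["fx"]*z,(v-im["cy"])/im["fy"]*z,z],-1)
    return P@im["wfc"][:3,:3].T+im["wfc"][:3,3]
def proj(im,p):
    c=np.linalg.inv(im["wfc"])@np.append(p,1)
    return c[0]/c[2]*im["fx"]+im["cx"],c[1]/c[2]*im["fy"]+im["cy"]
def ray(im,u,v):
    return im["wfc"][:3,3],im["wfc"][:3,:3]@np.array([(u-im["cx"])/im["fx"],(v-im["cy"])/im["fy"],1])
def tri(obs):
    A=np.zeros((3,3));b=np.zeros(3)
    for im,u,v in obs:
        o,d=ray(im,u,v);d=d/np.linalg.norm(d);M=np.eye(3)-np.outer(d,d);A+=M;b+=M@o
    return np.linalg.solve(A,b)
E
python3 - <<'E'
from h import *
import pickle
d=pickle.load(open("d0.pkl","rb"))
for n in("top","scene"):
    im=d[n];im["wfc"]=np.linalg.inv(im["camera_from_world"]);P=cloud(im)
    L={"top":[(275,176),(281,210),(287,240),(304,205),(147,210),(160,210),(172,210),(185,210),(195,210),(200,230),(235,265),(207,172),(375,255)],"scene":[(309,226),(290,245),(266,268),(222,152),(215,150),(205,150),(216,200)]}[n]
    for u,v in L: print(n,u,v,np.round(P[v,u],3))
E
```

```text
top 275 176 [0.558 0.169 0.01 ]
top 281 210 [0.476 0.156 0.014]
top 287 240 [0.404 0.143 0.012]
top 304 205 [0.487 0.101 0.009]
top 147 210 [0.468 0.433 0.154]
top 160 210 [0.467 0.404 0.162]
top 172 210 [0.465 0.377 0.172]
top 185 210 [0.465 0.351 0.168]
top 195 210 [0.479 0.361 0.011]
top 200 230 [0.432 0.351 0.001]
top 235 265 [0.348 0.266 0.012]
top 207 172 [0.566 0.328 0.038]
top 375 255 [ 0.366 -0.063  0.011]
scene 309 226 [0.555 0.151 0.034]
scene 290 245 [0.483 0.137 0.037]
scene 266 268 [0.416 0.141 0.009]
scene 222 152 [0.473 0.352 0.17 ]
scene 215 150 [0.468 0.371 0.167]
scene 205 150 [0.46  0.398 0.155]
scene 216 200 [0.462 0.379 0.01 ]
```

Run:
```python
from h import *
import pickle
p=r.current_tool_pos(); r.move_linear([p[0],p[1],0.36])
Rm=lambda yaw: (R.from_euler('z',yaw)*R.from_matrix(np.diag([-1,1,-1.]))).as_quat()
out=[]
r.move_to([0.42,0.17,0.30],Rm(0.17)); out.append(snap(save="w1"))
r.move_linear([0.41,0.12,0.24]); out.append(snap(save="w2"))
# look at inspection camera: tool x = -y world -> yaw pi/2
try:
    q=(R.from_euler('x',-0.0)*R.from_quat(Rm(np.pi/2))).as_quat()
    r.move_to([0.46,0.20,0.27],q); out.append(snap(save="w3"))
    r.move_linear([0.50,0.16,0.25]); out.append(snap(save="w4"))
except Exception as e: print(repr(e))
pickle.dump(out,open("d1.pkl","wb")); print(r.current_t(),np.round(r.current_q(),2))
cv2.imwrite("pics/m1.png",cv2.resize(np.vstack([np.hstack([o["pixels"][:,:,::-1] for o in out[i:i+2]]) for i in(0,2)]) if len(out)==4 else out[0]["pixels"][:,:,::-1],(800,600)))
```

```text
PlanningError('the arm cannot follow that straight line within its joint ranges')
4.8583 [ 0.32  0.22  1.72 -0.    1.21 -2.82]
```

View pics/m1.png

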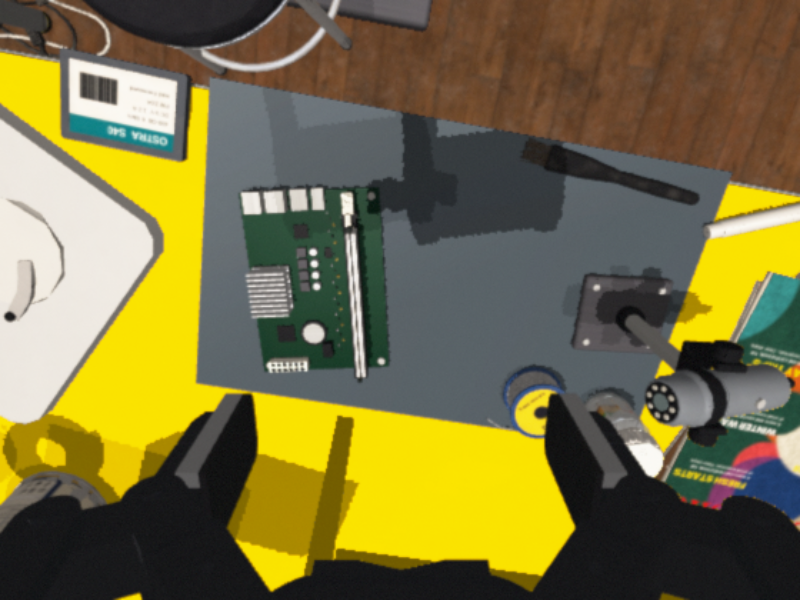

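m1 (w1 scaled 800/560) shows the module as a white line from (348,225) to (362,378), the white tab at (347,203), the lens at about (660,397) facing the board, and the foot at (625,315).

View pics/w2.png

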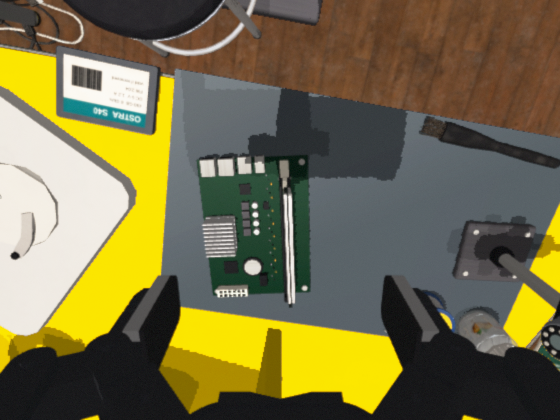

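View pics/w3.png

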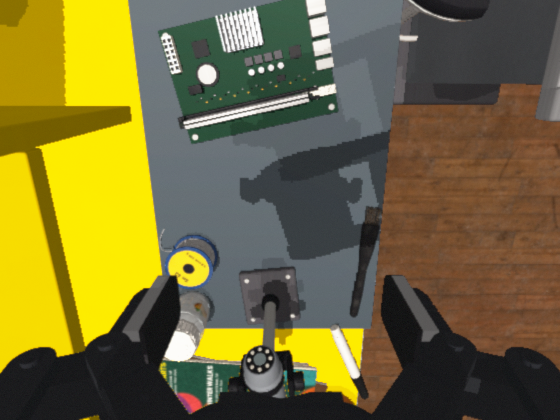

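w2 shows the module from (286,190) to (292,302) and the tab at (284,170). w3 shows the module from (183,123) to (312,97), the tab at (323,90) and the lens face at about (263,362).

Run:
```python
from h import *
import pickle
out=pickle.load(open("d1.pkl","rb")); d=pickle.load(open("d0.pkl","rb"))
for n in("top","scene"): d[n]["wfc"]=np.linalg.inv(d[n]["camera_from_world"])
ims=dict(w1=out[0],w2=out[1],w3=out[2],top=d["top"],scene=d["scene"])
for k,im in ims.items():
    P=cloud(im);ok=im["depth"]>0
    m=ok&(abs(P[...,0]-.48)<.13)&(abs(P[...,1]-.15)<.04)&(P[...,2]>.038)&(P[...,2]<.06)
    Q=P[m]
    if len(Q)>20:
        c=Q.mean(0);u,s,vt=np.linalg.svd(Q[:,:2]-c[:2],full_matrices=False);t=(Q[:,:2]-c[:2])@vt[0]
        print(k,"module",len(Q),np.round(c,4),"yaw",round(float(np.arctan(vt[0,1]/vt[0,0])),4),"z95",np.round(np.percentile(Q[:,2],[50,95]),4),"t",np.round(np.percentile(t,[1,99]),4),"mid",np.round(c[:2]+vt[0]*(t.min()+t.max())/2,4),"rms",s[1]/len(Q)**.5)
    W=im["pixels"].astype(int)
    m=ok&(abs(P[...,0]-.466)<.1)&(abs(P[...,1]-.39)<.1)&(P[...,2]>.125)&(P[...,2]<.22)
    Q=P[m]
    print(k,"barrel",len(Q), np.round(Q.min(0),3) if len(Q) else 0, np.round(Q.max(0),3) if len(Q) else 0)
    np.save(f"b_{k}.npy",Q)
    print(k,"board z",np.round(np.median(P[ok&(abs(P[...,0]-.48)<.03)&(abs(P[...,1]-.13)<.006)][:,2]),4))
print(np.round(tri([(ims["w1"],347*.7,203*.7),(ims["w2"],284,170),(ims["w3"],323,90)]),4),"tab")
print(np.round(tri([(ims["w1"],660*.7,397*.7),(ims["w3"],263,362)]),4),"lens")
a=ims["w1"]["pixels"][120:280,215:295,::-1];b=ims["w3"]["pixels"][60:150,160:340,::-1];c=ims["w1"]["pixels"][220:340,430:560,::-1];e=ims["w3"]["pixels"][320:420,200:330,::-1]
cv=np.zeros((600,800,3),np.uint8)
def put(i,y,x,s):
    i=cv2.resize(i,None,fx=s,fy=s,interpolation=cv2.INTER_CUBIC);cv[y:y+i.shape[0],x:x+i.shape[1]]=i
put(a,0,0,3);put(b,0,240,3);put(c,280,240,2);put(e,280,510,2)
cv2.imwrite("pics/m2.png",cv)
```

```text
w1 module 720 [0.4905 0.1464 0.0452] yaw 0.2137 z95 [0.0453 0.0472] t [-0.0636  0.071 ] mid [0.4949 0.1473] rms 0.0023936525943243497
w1 barrel 4453 [0.436 0.346 0.125] [0.509 0.462 0.178]
w1 board z 0.0113
w2 module 882 [0.49   0.1458 0.0452] yaw 0.213 z95 [0.0452 0.0473] t [-0.0643  0.0724] mid [0.495  0.1469] rms 0.002305684680715253
w2 barrel 616 [0.463 0.346 0.14 ] [0.492 0.366 0.168]
w2 board z 0.0113
w3 module 1132 [0.4938 0.1464 0.0454] yaw 0.2131 z95 [0.0455 0.0476] t [-0.0669  0.0681] mid [0.4947 0.1466] rms 0.0023740879863377497
w3 barrel 2633 [0.436 0.346 0.125] [0.51  0.423 0.178]
w3 board z 0.0117
top module 200 [0.4927 0.1458 0.0455] yaw 0.2112 z95 [0.0456 0.0491] t [-0.0677  0.0678] mid [0.4916 0.1456] rms 0.00229542937709922
top barrel 938 [0.436 0.346 0.126] [0.509 0.461 0.18 ]
top board z 0.0118
scene module 243 [0.4947 0.1426 0.0436] yaw 0.2099 z95 [0.0439 0.047 ] t [-0.0699  0.0662] mid [0.4968 0.1431] rms 0.0026611209582043404
scene barrel 619 [0.437 0.343 0.125] [0.512 0.457 0.177]
scene board z 0.0117
[0.4131 0.1264 0.0198] tab
[0.4739 0.3486 0.168 ] lens
```

View pics/m2.png

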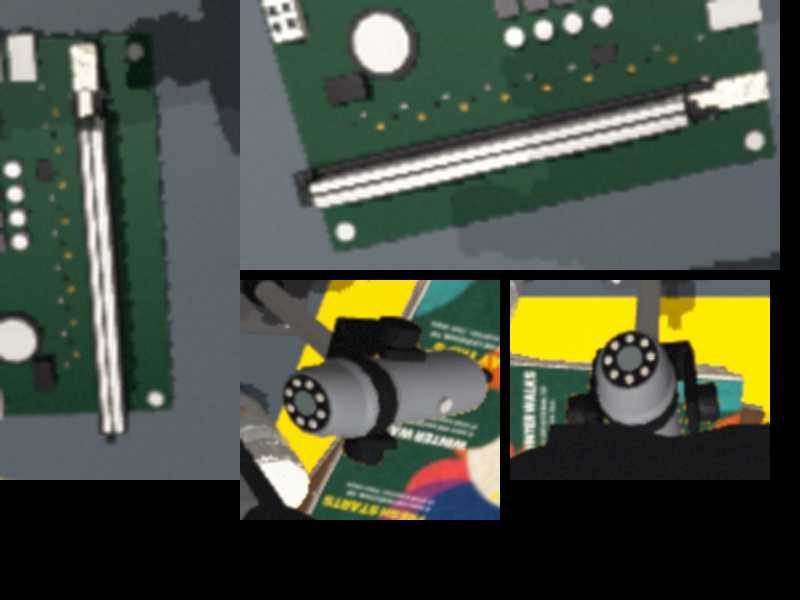

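m2: the tab's outer end is at w1 (243,135) and w3 (335.7,88.3). Its inner end is at w1 (243,150.7) and w3 (311.7,93.3). The lens glass is at w1 (462,281) and w3 (260,359). Next I fit the barrel axis and check the tab.

```bash
cat > fit.py <<'E'
from h import *
import pickle
from scipy.optimize import least_squares
out=pickle.load(open("d1.pkl","rb")); d=pickle.load(open("d0.pkl","rb"))
for n in("top","scene"): d[n]["wfc"]=np.linalg.inv(d[n]["camera_from_world"])
ims=dict(w1=out[0],w2=out[1],w3=out[2],top=d["top"],scene=d["scene"])
w1,w3=ims["w1"],ims["w3"]
print("tab outer",np.round(tri([(w1,243,135),(w3,335.7,88.3)]),4),"inner",np.round(tri([(w1,243,150.7),(w3,311.7,93.3)]),4))
L=tri([(w1,462,281),(w3,260,359)]);print("lens",np.round(L,4))
for n,u,v in(("w1",243,139),("w1",243,145),("w3",330,90),("w3",322,91)): print(n,np.round(cloud(ims[n])[v,u],4))
for n,u,v in(("w1",462,281),("w3",260,359)): print(n,"glass",np.round(cloud(ims[n])[v-1:v+2,u-1:u+2].mean((0,1)),4))
Qs=[]
for k in("w1","w3","top","scene"):
    im=ims[k];P=cloud(im);C=im["pixels"].astype(int)
    m=(im["depth"]>0)&(abs(P[...,0]-.466)<.06)&(abs(P[...,1]-.40)<.07)&(P[...,2]>.11)&(P[...,2]<.22)&(np.ptp(C,axis=2)<28)&(C.mean(2)>85)&(C.mean(2)<190)
    m=cv2.erode(m.astype(np.uint8),np.ones((3,3)))>0
    print(k,m.sum());Qs.append(P[m])
def res(p,Q):
    a=np.array([np.cos(p[3])*np.cos(p[2]),np.cos(p[3])*np.sin(p[2]),np.sin(p[3])])
    c=np.array([p[0],0.40,p[1]]);v=Q-c
    return np.linalg.norm(np.cross(v,a),axis=1)-p[4]
for nm,Q in [("w1",Qs[0]),("w3",Qs[1]),("all",np.vstack(Qs))]:
    s=least_squares(res,[.466,.14,-np.pi/2,.3,.0185],args=(Q,),loss="soft_l1",f_scale=.001)
    p=s.x;a=np.array([np.cos(p[3])*np.cos(p[2]),np.cos(p[3])*np.sin(p[2]),np.sin(p[3])]);c=np.array([p[0],.4,p[1]])
    t=(Q-c)@a;f=c+a*np.percentile(t,99.5);
    print(nm,np.round(p,4),"rms",np.sqrt(np.median(s.fun**2)),"front",np.round(f,4),"extent",np.round(np.ptp(np.percentile(t,[.5,99.5])),4),"L off-axis",np.round((L-c)-a*((L-c)@a),4),"t",(L-c)@a-np.percentile(t,99.5))
E
python3 fit.py
```

```text
tab outer [0.4018 0.1251 0.0298] inner [0.4243 0.1285 0.0121]
lens [0.4774 0.3501 0.1649]
w1 [0.4067 0.1261 0.0289]
w1 [0.4136 0.127  0.0291]
w3 [0.4074 0.1264 0.0294]
w3 [0.4157 0.1274 0.0295]
w1 glass [0.478  0.351  0.1635]
w3 glass [0.4775 0.3508 0.1642]
w1 1556
w3 641
top 335
scene 96
w1 [ 0.4707  0.1516 -1.4556  0.3236  0.0122] rms 0.0006181484347809801 front [0.4764 0.3514 0.168 ] extent 0.0924 L off-axis [ 0.001  -0.001  -0.0032] t 0.00036322270817801955
w3 [ 0.4691  0.1547 -1.3998  0.3176  0.0104] rms 0.0011636653740433496 front [0.4775 0.3514 0.1709] extent 0.054 L off-axis [ 0.     -0.0019 -0.0057] t -0.000675126952328374
all [ 0.4709  0.1521 -1.4503  0.3296  0.0119] rms 0.0008101947342911094 front [0.4768 0.351  0.169 ] extent 0.0929 L off-axis [ 0.0006 -0.0013 -0.0039] t -0.0003829928556391554
```

```bash
cat >> fit.py <<'E'
print("----")
L=np.array([.4776,.3507,.1643]);Q=np.vstack(Qs)
def ax(p): return np.array([np.cos(p[1])*np.cos(p[0]),np.cos(p[1])*np.sin(p[0]),np.sin(p[1])])
t0=-(Q-L)@ax([-1.4556,.3236])
rad=np.linalg.norm(np.cross(Q-L,ax([-1.4556,.3236])),axis=1)
for a in np.arange(0,.11,.01):
    m=(t0>=a)&(t0<a+.01); print(round(a,2),m.sum(),np.round(np.percentile(rad[m],[10,50,90]),4) if m.sum() else "")
for lo,hi in((.002,.03),(.002,.1)):
    q=Q[(t0>lo)&(t0<hi)]
    for free in (0,1):
        f=lambda p:np.linalg.norm(np.cross(q-L-np.array([p[2],0,p[3]]),ax(p)),axis=1)-(p[4] if free else .0185)
        s=least_squares(lambda p:np.append(f(p),[p[2]*3,p[3]*3,0]),[-1.45,.32,0,0,.0185],loss="soft_l1",f_scale=.001);print(lo,hi,np.round(s.x,4),np.median(abs(s.fun)))
E
python3 fit.py | sed -n '/----/,$p'
```

```text
----
0.0 654 [0.0088 0.015  0.0162]
0.01 552 [0.0149 0.016  0.017 ]
0.02 124 [0.0159 0.017  0.0178]
0.03 29 [0.0159 0.017  0.0183]
0.04 281 [0.0148 0.0158 0.0165]
0.05 262 [0.0148 0.0158 0.0165]
0.06 213 [0.0148 0.0158 0.0168]
0.07 206 [0.0146 0.0159 0.0166]
0.08 208 [0.0148 0.0157 0.0165]
0.09 38 [0.0145 0.0152 0.0157]
0.1 0 
0.002 0.03 [-1.4408e+00  2.1290e-01  1.1000e-03 -4.4000e-03  1.8500e-02] 0.0005597309280110235
0.002 0.03 [-1.4449e+00  2.1130e-01  5.0000e-04 -1.4000e-03  1.5900e-02] 0.00046695702151451895
0.002 0.1 [-1.4677e+00  3.1590e-01  8.0000e-04 -3.1000e-03  1.8500e-02] 0.0005282059726290957
0.002 0.1 [-1.4594e+00  3.2040e-01  4.0000e-04 -2.0000e-04  1.6000e-02] 0.0004866011265862828
```

```bash
cat >> h.py <<'E'
YAW=0.212; MID=np.array([.4949,.1467])
Rm=lambda yaw: (R.from_euler('z',yaw)*R.from_matrix(np.diag([-1,1,-1.]))).as_quat()
def S(s,l=0): return MID+s*np.array([np.cos(YAW),np.sin(YAW)])+l*np.array([-np.sin(YAW),np.cos(YAW)])
E
python3 - <<'E'
from h import *
r.set_gripper(0.0)
x,y=S(-.100,-.001)
r.move_to([x,y,.15],Rm(YAW)); print(r.current_q())
f0=np.array(r.current_contact_force())
r.move_linear([x,y,.056]);print(r.current_t())
z=.053
while z>.0405:
    r.move_linear([x,y,z],vel=.03); f=np.array(r.current_contact_force())-f0
    print(round(z-.022,4),np.round(f,2),np.round(r.current_tool_pos()[2],4))
    if f[2]>14: break
    z-=.001
print(r.current_t())
E
```

```text
[ 1.92331151e-01  2.17888813e-01  2.05233165e+00  5.80525563e-05
  8.70467603e-01 -1.59214003e+00]
7.5333
0.031 [ 0.46 -0.07  0.13] 0.0534
0.03 [ 0.41 -0.77  0.25] 0.0521
0.029 [ 0.35 -0.63 -0.65] 0.0509
0.028 [-0.41 -1.29  0.85] 0.0499
0.027 [ 1.06  0.01 -1.26] 0.049
0.026 [ 0.43 -1.01  0.03] 0.0479
0.025 [ 1.12 -0.63  0.27] 0.0469
0.024 [-0.24 -0.14 -0.03] 0.046
0.023 [ 0.29 -1.03 -0.47] 0.0449
0.022 [-0.34 -0.21 -0.71] 0.0439
0.021 [ 0.   -0.99  0.29] 0.0429
0.02 [ 1.1  -0.45 -0.04] 0.0419
0.019 [ 0.17 -1.05 -0.72] 0.0409
10.7833
```

Run:
```python
from h import *
print(r.current_opening(),r.current_tool_pos())
im=snap();a=im["pixels"][200:420,150:410,::-1]
sc=snap("scene");b=sc["pixels"][190:310,230:370,::-1]
cv=np.zeros((600,800,3),np.uint8)
a=cv2.resize(a,(400,338));b=cv2.resize(b,(400,343));cv[:338,:400]=a;cv[:343,400:]=b
cv2.imwrite("pics/m3.png",cv[:350])
```

```text
-0.0032834148810542427 [0.39731655 0.12467433 0.04093619]
```

View pics/m3.png

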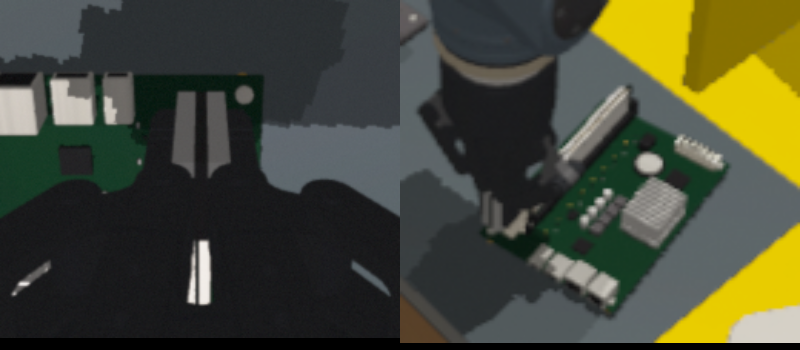

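m3: the shut fingers stand just outside the tab. In the scene crop the white tab is visible beside the fingers at (515,222), so they haven't touched it. I'll press again further in.

Run:
```python
from h import *
x,y=S(-.100,-.001);r.move_linear([x,y,.060])
x,y=S(-.0925,-.0015);r.move_linear([x,y,.060]);r.sleep(.2)
f0=np.array(r.current_contact_force())
z=.054
while z>.0405:
    r.move_linear([x,y,z],vel=.03); f=np.array(r.current_contact_force())-f0
    print(round(z-.022,4),np.round(f,2),np.round(r.current_tool_pos()[2],4))
    if f[2]>14: break
    z-=.001
print(r.current_t())
sc=snap("scene");b=sc["pixels"][190:310,230:370,::-1]
cv2.imwrite("pics/m4.png",cv2.resize(b,(560,480)))
```

```text
0.032 [-0.08 -0.36  0.95] 0.0537
0.031 [ 0.22 -1.44  0.17] 0.053
0.03 [ 0.33 -1.    0.24] 0.052
0.029 [ 0.85 -0.41 -0.06] 0.051
0.028 [ 0.37 -0.26  0.41] 0.0499
0.027 [-0.45 -0.06 -0.13] 0.0489
0.026 [-0.02 -0.49 -0.9 ] 0.048
0.025 [-0.06 -1.22  0.55] 0.0469
0.024 [-0.3  -0.77  0.17] 0.0459
0.023 [ 0.62 -0.84  0.1 ] 0.045
0.022 [ 0.66 -0.9   1.05] 0.0439
0.021 [ 0.57 -0.43  1.12] 0.043
0.02 [ 0.05 -0.81  0.05] 0.042
0.019 [-0.25 -0.32  1.29] 0.0409
15.2083
```

Run:
```python
from h import *
p=r.current_tool_pos();r.move_linear([p[0],p[1],.15],vel=.4)
im=snap(save="w5");P=cloud(im);ok=im["depth"]>0
d=np.array([np.cos(YAW),np.sin(YAW)]);n=np.array([-d[1],d[0]])
s=(P[...,:2]-MID)@d;l=(P[...,:2]-MID)@n
for a in np.arange(-.104,.08,.004):
    m=ok&(s>a)&(s<a+.004)&(abs(l)<.005)
    if m.sum()>3: print(round(a+.002,3),m.sum(),np.round(np.percentile(P[m][:,2],[20,50,95]),4))
print(r.current_t())
c=im["pixels"][60:300,180:400,::-1];cv2.imwrite("pics/m5.png",cv2.resize(c,None,fx=2.5,fy=2.5))
```

```text
-0.102 2968 [0.1789 0.2024 0.2372]
-0.098 391 [0.1927 0.1968 0.2262]
-0.094 312 [0.0121 0.1941 0.2215]
-0.09 303 [0.0296 0.1949 0.2056]
-0.086 425 [0.194  0.2049 0.2127]
-0.082 241 [0.0297 0.2031 0.2125]
-0.078 87 [0.0231 0.0293 0.0364]
-0.074 56 [0.0277 0.029  0.0359]
-0.07 77 [0.0284 0.0353 0.0456]
-0.066 87 [0.0287 0.038  0.0457]
-0.062 55 [0.0438 0.045  0.0462]
-0.058 50 [0.0445 0.0452 0.046 ]
-0.054 53 [0.0447 0.0455 0.0473]
-0.05 52 [0.0445 0.0455 0.0476]
-0.046 48 [0.0445 0.0455 0.0472]
-0.042 30 [0.0445 0.0453 0.0469]
-0.038 4 [0.0112 0.0116 0.012 ]
-0.034 4 [0.0111 0.0117 0.0124]
-0.03 4 [0.0107 0.0108 0.0112]
-0.026 4 [0.0113 0.0115 0.0118]
0.054 12 [0.045  0.0455 0.0465]
0.058 30 [0.0449 0.0452 0.0462]
0.062 29 [0.0447 0.045  0.0458]
0.066 21 [0.0441 0.0447 0.046 ]
0.07 8 [0.0445 0.045  0.0455]
15.7333
```

View pics/m5.png

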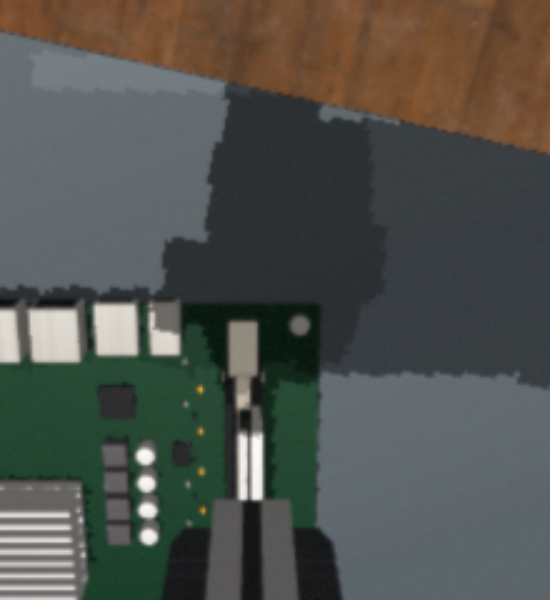

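m5: the latch is still shut (tab at about (243,345), z 0.0295) and the module is level. The fingers show a dark strip between two grey plates, so I'll get the finger shape from depth in the tool frame.

Run:
```python
from h import *
print(r.current_tool_pos(),R.from_quat(r.current_ee_rot()).as_matrix().round(3).tolist(),r.current_opening())
im=snap();P=cloud(im);Rt=R.from_quat(r.current_ee_rot()).as_matrix()
T=(P-np.array(r.current_tool_pos()))@Rt
ok=(im["depth"]>0)&(im["depth"]<.25)&(P[...,2]>.06)
Q=T[ok];C=im["pixels"][ok].mean(1);print(len(Q),Q.min(0).round(4),Q.max(0).round(4))
for a in np.arange(-.06,.03,.005):
    m=(Q[:,2]>=a)&(Q[:,2]<a+.005)
    if m.sum(): 
        for nm,k in(("light",m&(C>80)),("dark",m&(C<=80))):
            if k.sum()>3: print(round(a,3),nm,k.sum(),"x",np.percentile(Q[k][:,0],[2,98]).round(4),"y",np.percentile(Q[k][:,1],[2,15,50,85,98]).round(4))
v=270
for v in (262,268,275): print(v,[(u,int(C2),*(1000*T[v,u]).round(0).astype(int)) for u in range(262,302,3) for C2 in [im["pixels"][v,u].mean()]])
```

```text
[0.40449992 0.12572632 0.14988679] [[-0.978, -0.21, 0.0], [-0.21, 0.978, 0.0], [-0.0, -0.0, -1.0]] -0.0009154476023067544
38232 [-0.0131 -0.0567 -0.0936] [ 0.0182  0.0607 -0.0093]
-0.06 light 21 x [-0.0127 -0.0076] y [-0.0337 -0.0313 -0.0006  0.0043  0.0046]
-0.06 dark 2738 x [-0.0088  0.0133] y [-0.0317 -0.0236 -0.0005  0.0274  0.0356]
-0.055 light 13 x [-0.013   0.0115] y [-0.0122 -0.0027 -0.     -0.     -0.    ]
-0.055 dark 1860 x [-0.008   0.0132] y [-0.027  -0.015   0.0036  0.0185  0.0307]
-0.05 light 8 x [0.0058 0.0116] y [-0.0156 -0.0151 -0.0129 -0.0035  0.0045]
-0.05 dark 547 x [-0.0055  0.013 ] y [-0.0178 -0.0107  0.0024  0.0148  0.0214]
-0.045 light 229 x [-0.011   0.0111] y [-0.0042 -0.0026  0.0002  0.0061  0.0077]
-0.045 dark 588 x [-0.0106  0.0109] y [-0.0023  0.0006  0.002   0.0031  0.0081]
-0.04 light 199 x [0.0095 0.0111] y [-0.0044 -0.0033  0.0038  0.0068  0.0079]
-0.04 dark 285 x [0.0058 0.0108] y [-0.0113 -0.0091  0.002   0.0132  0.0151]
-0.035 light 173 x [0.0096 0.0111] y [-0.0044 -0.0033 -0.0002  0.0066  0.008 ]
-0.035 dark 344 x [0.0056 0.0108] y [-0.0114 -0.00
[... 2296 characters left out ...]
4(-15)), (265, 85, np.int64(11), np.int64(-4), np.int64(-23)), (268, 89, np.int64(11), np.int64(-3), np.int64(-23)), (271, 88, np.int64(10), np.int64(-2), np.int64(-23)), (274, 88, np.int64(10), np.int64(-1), np.int64(-23)), (277, 32, np.int64(11), np.int64(0), np.int64(-24)), (280, 20, np.int64(10), np.int64(2), np.int64(-23)), (283, 26, np.int64(10), np.int64(3), np.int64(-23)), (286, 87, np.int64(10), np.int64(4), np.int64(-23)), (289, 87, np.int64(10), np.int64(5), np.int64(-23)), (292, 88, np.int64(11), np.int64(6), np.int64(-24)), (295, 88, np.int64(10), np.int64(8), np.int64(-22)), (298, 28, np.int64(6), np.int64(9), np.int64(-16)), (301, 25, np.int64(6), np.int64(11), np.int64(-16))]
```

Run:
```python
from h import *
p=np.array(r.current_tool_pos());Rt=R.from_quat(r.current_ee_rot()).as_matrix()
for n in("scene","top"):
    im=snap(n);P=cloud(im);T=(P-p)@Rt
    Q=T[(im["depth"]>0)&(abs(T[...,0])<.03)&(abs(T[...,1])<.03)&(P[...,2]>.06)]
    for a in np.arange(-.06,.03,.005):
        m=(Q[:,2]>=a)&(Q[:,2]<a+.005)
        if m.sum(): print(n,round(a,3),m.sum(),Q[m].min(0).round(3),Q[m].max(0).round(3))
    if n=="scene":
        for z in(-.01,.022): print(z,np.round(proj(im,p+Rt@[0,0,z])))
        u,v=map(int,proj(im,p)); c=im["pixels"][v-50:v+50,u-50:u+50,::-1].copy(); cv2.imwrite("pics/m6.png",cv2.resize(c,(600,600),interpolation=cv2.INTER_NEAREST)); print(u,v)
```

```text
scene -0.06 80 [-0.011 -0.029 -0.06 ] [ 0.013  0.03  -0.055]
scene -0.055 45 [ 0.002 -0.03  -0.055] [ 0.014  0.029 -0.05 ]
scene -0.05 27 [ 0.004 -0.024 -0.05 ] [ 0.013  0.023 -0.045]
scene -0.045 18 [ 0.005 -0.015 -0.044] [ 0.011  0.006 -0.04 ]
scene -0.04 23 [ 0.002 -0.014 -0.04 ] [ 0.01   0.009 -0.035]
scene -0.035 27 [-0.001 -0.015 -0.035] [ 0.01   0.014 -0.031]
scene -0.03 29 [-0.004 -0.015 -0.03 ] [ 0.011  0.012 -0.025]
scene -0.025 30 [-0.009 -0.015 -0.025] [ 0.011  0.014 -0.02 ]
scene -0.02 30 [-0.008 -0.015 -0.02 ] [ 0.011  0.014 -0.016]
scene -0.015 17 [ 0.005 -0.012 -0.015] [ 0.011  0.011 -0.01 ]
scene -0.01 10 [ 0.003 -0.008 -0.01 ] [ 0.01   0.005 -0.006]
-0.01 [266. 228.]
0.022 [266. 239.]
266 231
```

View pics/m6.png

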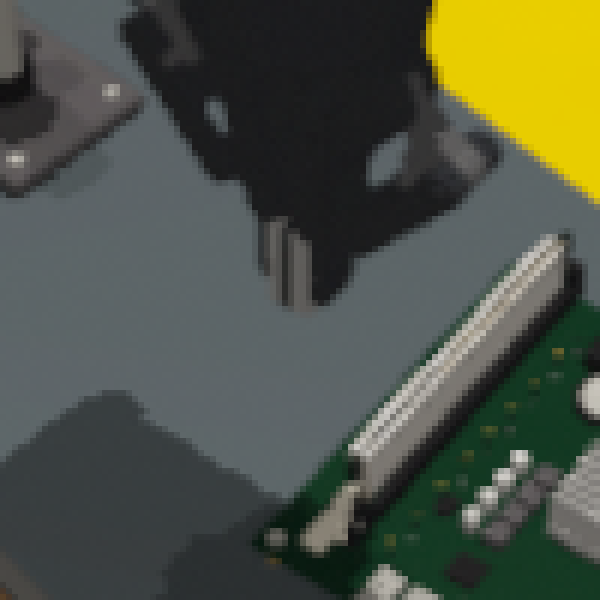

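m6: the scene view, like the wrist depth, shows the fingertips about 8 mm *behind* the reported TCP instead of 22 mm ahead. The tips really were about 20 mm above the tab. I'll go by the measurement and press deeper, using contact force to confirm.

Run:
```python
from h import *
x,y=S(-.099,-.001);r.move_linear([x,y,.045],vel=.3);r.sleep(.2)
f0=np.mean([r.current_contact_force() for _ in range(5)],0)
r.move_linear([x,y,.026],vel=.08)
z=.025;n=0
while z>.008:
    r.move_linear([x,y,z],vel=.04); f=np.array(r.current_contact_force())-f0
    print(round(z,4),np.round(f,1),np.round(r.current_tool_pos()[2],4))
    if f[2]>16: break
    z-=.0015
print(r.current_t())
im=snap("scene");P=cloud(im);ok=im["depth"]>0
d=np.array([np.cos(YAW),np.sin(YAW)]);nn=np.array([-d[1],d[0]])
s=(P[...,:2]-MID)@d;l=(P[...,:2]-MID)@nn
for a in np.arange(-.08,.08,.016):
    m=ok&(s>a)&(s<a+.016)&(abs(l)<.012)&(P[...,2]<.07)
    if m.sum()>3: print(round(a+.008,3),np.round(np.percentile(P[m][:,2],[90,98]),4))
```

```text
0.025 [-0.9  1.1 -0.5] 0.0253
0.0235 [ 0.6  0.7 -1. ] 0.0235
0.022 [-0.4  1.7  0.4] 0.0219
0.0205 [-0.9  1.2 -0.3] 0.0204
0.019 [-1.3 -0.2  0.4] 0.0189
0.0175 [-1.2  0.4 -0.3] 0.0174
0.016 [-1.4  1.5 -0.4] 0.0159
0.0145 [-0.9  1.7  0.1] 0.0145
0.013 [-3.4 -0.3 17.2] 0.0136
19.2167
-0.072 [0.0321 0.042 ]
-0.056 [0.0406 0.0432]
-0.04 [0.0358 0.0467]
-0.024 [0.0514 0.0538]
-0.008 [0.0498 0.0512]
0.008 [0.0477 0.0495]
0.024 [0.0475 0.0495]
0.04 [0.0472 0.0493]
0.056 [0.0457 0.0466]
0.072 [0.0422 0.0447]
```

The module now slopes up toward the near end, by about 0.065 rad, so the latch is open (17 N at the stop). Next is grasp and lift.

Run:
```python
from h import *
p=r.current_tool_pos();r.move_linear([p[0],p[1],.075],vel=.3)
r.set_gripper(.35)
x,y=S(0,0);r.move_linear([x,y,.075],vel=.3)
r.move_linear([x,y,.019],vel=.1);print(r.current_contact_force())
r.set_gripper(0.0,squeeze=45);print("grip",r.current_opening(),r.current_finger_force(),r.current_contact_force(),r.current_tool_pos(),r.current_t())
r.move_linear([x,y,.06],vel=.08)
print(r.current_opening(),r.current_finger_force(),r.current_contact_force(),r.current_t())
r.move_linear([x,y,.16],vel=.25)
np.save("grasp.npy",[x,y,.019])
im=snap("scene");P=cloud(im);ok=im["depth"]>0
Rt=R.from_quat(r.current_ee_rot()).as_matrix();T=(P-np.array(r.current_tool_pos()))@Rt
for a in np.arange(-.08,.08,.016):
    m=ok&(T[...,0]>a)&(T[...,0]<a+.016)&(abs(T[...,1])<.008)&(T[...,2]>-.03)&(T[...,2]<.05)
    if m.sum()>3: print(round(a+.008,3),m.sum(),np.round(np.percentile(T[m][:,2],[2,50,98]),4),np.round(np.median(T[m][:,1]),4))
print(r.current_opening(),r.current_finger_force(),r.current_t())
```

```text
[-0.17990232 -0.18746601 -0.50900295]
grip 0.08441469348993885 44.9904727935791 [  2.1765119  -14.70140932   0.95686258] [0.4956022  0.14526792 0.01962745] 21.5167
0.08200064508512973 44.62853729724884 [-0.05107436  0.44873028  0.17843316] 22.1833
-0.056 20 [-0.0286 -0.0273 -0.0239] -0.0018
-0.04 6 [-0.0284 -0.0281 -0.0262] -0.0038
0.008 32 [-0.0298 -0.0197 -0.0038] -0.0047
0.024 36 [-0.0281 -0.0186 -0.0021] -0.0045
0.04 36 [-0.0294 -0.0187 -0.0052] -0.0046
0.056 40 [-0.0287 -0.0198 -0.0061] -0.0044
0.072 22 [-0.0287 -0.0154 -0.0058] -0.003
0.08647946221398083 44.60964560508728 22.7833
```

```bash
cat >> h.py <<'E'
LENS=np.array([.4776,.3507,.1643]);AZ,EL=-1.46,.32
def lensR():
    a=np.array([np.cos(EL)*np.cos(AZ),np.cos(EL)*np.sin(AZ),np.sin(EL)]);y=np.array([-np.sin(AZ),np.cos(AZ),0])
    return np.column_stack([a,y,np.cross(a,y)])
F=lensR();FOC=LENS+.08*F[:,0]
MODW=np.column_stack([F[:,2],F[:,1],-F[:,0]])
def goal(tilt,cont,off=np.zeros(3)):
    B=R.from_euler('z',YAW).as_matrix()@R.from_euler('y',tilt).as_matrix()@np.array([[0,1,0],[0,0,1],[1,0,0.]])
    rel=R.from_quat(Rm(YAW)).as_matrix().T@B   # module in tool
    Rt=MODW@rel.T
    return FOC+F@off-Rt@cont,R.from_matrix(Rt).as_quat()
E
python3 - <<'E'
from h import *
print(np.linalg.det(MODW),FOC)
c=np.array([0,-.0015,-.0025])
p1,q=goal(.067,c,np.array([.09,0,.03]));p0,_=goal(.067,c,np.array([.0,0,.0]))
print(p1,p0,R.from_quat(q).as_matrix().round(2).tolist(),r.inverse_kinematics(p1,q),r.inverse_kinematics(p0,q))
p=r.current_tool_pos();r.move_linear([p[0],p[1],.22],vel=.3)
r.move_to(p1,q);print(r.current_q(),r.current_t())
r.move_linear(p0,vel=.1);r.sleep(.3)
print(r.current_t(),r.current_tool_pos()-p0,r.current_finger_force(),r.current_opening())
Rt=R.from_quat(r.current_ee_rot()).as_matrix();tp=np.array(r.current_tool_pos())
import pickle
ims={n:snap(n) for n in("scene","top","wrist")};pickle.dump((ims,tp,Rt),open("d2.pkl","wb"))
im=ims["scene"];print([np.round(proj(im,x)) for x in(FOC,LENS)])
a=im["pixels"][90:260,150:330,::-1];b=ims["top"]["pixels"][140:260,130:300,::-1]
cv=np.zeros((600,800,3),np.uint8);cv[:510,:540]=cv2.resize(a,(540,510));cv[:184,540:]=cv2.resize(b,(260,184))
w=cv2.resize(ims["wrist"]["pixels"][:,:,::-1],(260,195));cv[200:395,540:]=w
cv2.imwrite("pics/m7.png",cv)
E
```

```text
1.0 [0.48599654 0.2752268  0.18946532]
[0.49449487 0.20035236 0.24341376] [0.48609221 0.27588058 0.18662571] [[-0.99, -0.1, 0.1], [-0.13, 0.94, -0.3], [-0.06, -0.31, -0.95]] [ 0.45937226  0.33942206  1.65750209 -0.34635594  1.21198099 -1.09934814] [ 0.58340048  0.46606493  1.61858929 -0.34379055  1.16686831 -0.95527752]
[ 0.46036036  0.34173641  1.65933828 -0.34559785  1.2111468  -1.1005659 ] 23.6667
25.0667 [ 0.00010939 -0.00016671  0.00021708] 44.6130895614624 0.08214541557871427
[array([248., 159.]), array([224., 153.])]
```

View pics/m7.png

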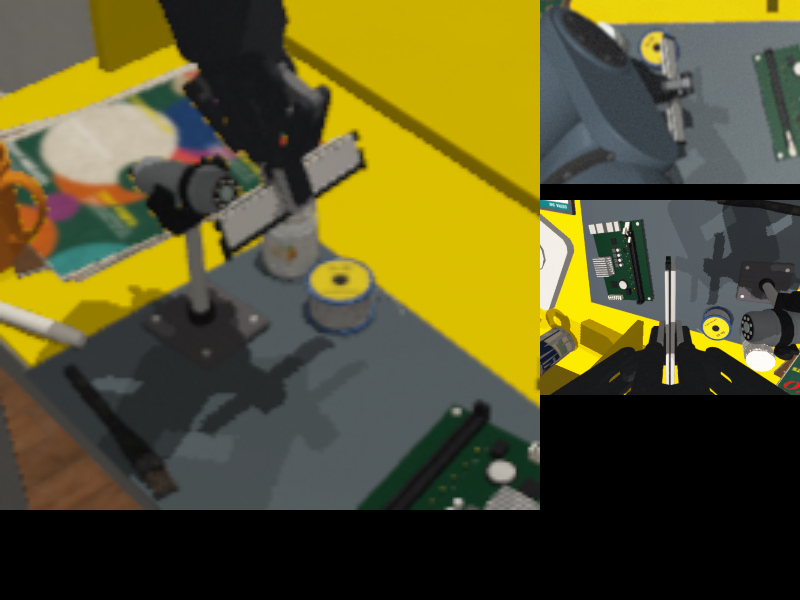

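m7: the module is held upright in front of the lens, squarely facing it, and is well clear of the camera. I'll check it numerically in the focus frame.

Run:
```python
from h import *
import pickle
ims,tp,Rt=pickle.load(open("d2.pkl","rb"))
for n in("scene","top","wrist"):
    im=ims[n];P=cloud(im);G=(P-FOC)@F
    C=im["pixels"].astype(int)
    m=(im["depth"]>0)&(abs(G[...,0])<.025)&(abs(G[...,1])<.09)&(G[...,2]>-.025)&(G[...,2]<.04)&((abs(G[...,1])>.02))
    Q=G[m]; print(n,len(Q),"min",np.percentile(Q,1,axis=0).round(4),"max",np.percentile(Q,99,axis=0).round(4))
    if n=="scene":
        A=np.c_[Q[:,1:],np.ones(len(Q))];s=np.linalg.lstsq(A,Q[:,0],rcond=None)[0];print("plane x=a y+b z+c",s.round(4))
    for a in np.arange(-.075,.075,.015):
        k=Q[(Q[:,1]>a)&(Q[:,1]<a+.015)]
        if len(k)>5: print("  y",round(a+.0075,4),len(k),"z",np.percentile(k[:,2],[2,98]).round(4),"x",np.median(k[:,0]).round(4))
```

```text
scene 568 min [-0.0043 -0.0685 -0.0027] max [0.0061 0.071  0.0289]
plane x=a y+b z+c [ 0.0029 -0.0079  0.0017]
  y -0.0675 61 z [-0.0017  0.0282] x 0.0016
  y -0.0525 94 z [-0.0012  0.0289] x 0.0016
  y -0.0375 93 z [-0.0019  0.0289] x 0.0016
  y -0.0225 56 z [-0.0015  0.0283] x 0.0019
  y 0.0225 55 z [-0.0011  0.0283] x 0.002
  y 0.0375 80 z [-0.0018  0.0287] x 0.0022
  y 0.0525 77 z [-0.0026  0.0277] x 0.0024
  y 0.0675 52 z [-0.0027  0.0269] x 0.0015
top 447 min [-0.0064 -0.0697 -0.0003] max [0.0026 0.0686 0.0327]
  y -0.0675 40 z [0.0002 0.0296] x 0.0005
  y -0.0525 64 z [0.0032 0.0323] x 0.0004
  y -0.0375 74 z [0.0079 0.0329] x 0.0008
  y -0.0225 46 z [0.0082 0.0329] x 0.0004
  y 0.0225 48 z [0.0006 0.0314] x 0.0002
  y 0.0375 72 z [0.0036 0.0308] x 0.0006
  y 0.0525 65 z [0.0061 0.0312] x 0.0009
  y 0.0675 38 z [-0.0009  0.0293] x 0.0001
wrist 4029 min [-0.0071 -0.0698  0.0046] max [0.0005 0.0457 0.0313]
  y -0.0675 867 z [0.0023 0.03  ] x -0.0028
  y -0.0525 1028 z [0.0276 0.0312] x -0.0035
  y -0.0375 855 z [0.0277 0.0313] x -0.0035
  y -0.0225 522 z [0.0274 0.0312] x -0.0035
  y 0.0225 299 z [0.0272 0.0309] x -0.0036
  y 0.0375 411 z [0.0202 0.0307] x -0.0037
  y 0.0525 24 z [0.0219 0.0285] x -0.0037
  y 0.0675 23 z [-0.0013  0.0118] x -0.0022
```

Run:
```python
from h import *
print(r.current_t(),np.abs(r.current_qvel()).max(),r.current_finger_force())
print(r.hand_in())
```

```text
25.2167 0.0019410242489017134 44.61306810379028
the job is handed in; nothing more can be done
None
```

I opened the latch, lifted the module out and handed the job in at 25.2 s with it held still at the focus point, measured within about 2 mm and square to the lens; no verdict came back, and the fingertips measured about 8 mm behind the reported TCP rather than the stated 22 mm ahead, so my first two presses missed the tab and I worked from the measured offset.

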